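# Turn the strip-down row round for the rebuild

## Task

The four drivetrain parts stand in the strip-down rack in the order they came off the car, the first one in the pocket next to that rack's brass post. Move them to the empty build rack in reverse order, so that the last one off (now farthest from the post) stands next to the build rack's own brass post, and so on down to the first one off, farthest from it. Stand each part upright in the middle of its pocket, set down rather than dropped.

Things in the scene. Friction and masses are not known exactly. Their poses are not given: they have to be found in the camera images.
- spur_mid (a point): Spur gear, dark steel: toothed disc 46 mm across and 8 mm thick at the bottom, round hub 22 mm in diameter standing up from it to the full height of 38 mm. Grip the hub. Loose, upright at the start; round in its grip, so any grasp yaw will do. The point is on its axis, half-way up; its z axis points up along the part.
- diff_mid (a point): Differential case, aluminium: plain fat drum 38 mm in diameter, 40 mm high, with a foot flange 44 mm across and 5 mm thick. Grip the drum. Loose, upright at the start; round in its grip, so any grasp yaw will do. The point is on its axis, half-way up; its z axis points up along the part.
- cup_mid (a point): Axle drive cup, bright steel: slim round post 20 mm in diameter, 46 mm high, with a dark slot in its top and a foot flange 28 mm across and 6 mm thick. Grip the post. Loose, upright at the start; round in its grip, so any grasp yaw will do. The point is on its axis, half-way up; its z axis points up along the part.
- hex_mid (a point): Wheel hub, bright steel: hexagon foot 34 mm across flats (39 mm over corners) and 12 mm thick, with a round boss 17 mm in diameter standing up to the full height of 40 mm. Grip the boss. Loose, upright at the start; round in its grip, so any grasp yaw will do. The point is on its axis, half-way up; its z axis points up along the part.
- pad_spur: Fixed brown cork pad, 54 mm in diameter, 3 mm thick, in the strip-down rack pocket where the spur gear stands at the start (all four pads look alike; they stay put and so keep the record of the first order). Its underside is on the rack plate, 6 mm above the bench; its origin is the centre of the underside.
- pad_diff: Fixed brown cork pad, 54 mm in diameter, 3 mm thick, in the strip-down rack pocket where the differential case stands at the start (all four pads look alike; they stay put and so keep the record of the first order). Its underside is on the rack plate, 6 mm above the bench; its origin is the centre of the underside.
- pad_cup: Fixed brown cork pad, 54 mm in diameter, 3 mm thick, in the strip-down rack pocket where the drive cup stands at the start (all four pads look alike; they stay put and so keep the record of the first order). Its underside is on the rack plate, 6 mm above the bench; its origin is the centre of the underside.
- pad_hex: Fixed brown cork pad, 54 mm in diameter, 3 mm thick, in the strip-down rack pocket where the hexagon wheel hub stands at the start (all four pads look alike; they stay put and so keep the record of the first order). Its underside is on the rack plate, 6 mm above the bench; its origin is the centre of the underside.
- strip_rack: Fixed aluminium strip-down rack holding the parts at first, each on a pad (pad top 9 mm above bench). Same make as the build rack: plate 80 x 290 mm; origin at bench level, middle of the row of 4 pockets; y along the row towards its brass post (12 mm thick, 22 mm high, at y = +145 mm), x across, z up. Pocket centres y = +97.5 (next to post), +32.5, -32.5, -97.5 mm. Any yaw, left or right side.
- build_rack: Fixed aluminium build rack, empty. 6 mm plate; 4 open pockets with a flat brown round mark (54 mm) at each centre; dividers 3 mm thick, tops 16 mm, side lips 9 mm above bench. Origin at bench level, middle of the row; y along the row towards its brass post, x across, z up. Pocket centres y = +97.5 (next to post), +32.5, -32.5, -97.5 mm. Any yaw, on the side opposite the strip-down rack.

How it is judged:
By the outcome, as a careful person would: the job done as asked, in the order asked, and still so for the second after the job is handed in, with the robot touching nothing.
It also fails if it takes over 109 s, if anything falls off the work surface, if the arm or the gripper's body presses on something with over 40 N, if the wrist force passes 120 N, or if a joint passes its speed limit or range.

## Robot

A 6-joint arm with a two-finger parallel gripper is mounted at the origin on the work surface. World frame = base frame: x ahead of the robot, y to its left, z up, the work surface at z = 0. Lengths are in m, angles in degrees, forces in N, time in s.
With the tool pointing down it reaches from about 0.4 to 0.825 m from the base axis. Payload 7 kg.
Tool frame: the origin (TCP) lies at the very end of the fingers, on their centre line; the grasp point (between the pads) lies 19 mm behind it; x points along the fingers, y is the direction in which the jaws open and shut, and the axes are right-handed (so a half turn about x gives the same grasp; the last joint's range is limited). The gripper opens to 88 mm and grips with 3 to 60 N. Pads are 19 mm wide; open, the fingers measure 130 mm over their backs; the gripper's body (78 mm by 193 mm) begins 47 mm behind the grasp point.
Start: joints at [83.715, 20.546, 0.682, 0, -70.136, -16.507], TCP at [0.261, 0.622, 0.227] pointing down, gripper open.
Joint ranges: [-176.03, 176.03], [-82.01, 121.73], [-58.28, 71.71], [-173.87, 95.51], [-174.79, -0.11], [-173.66, 173.66]. Speed limits (degrees/s): [136.94, 136.94, 172.46, 180, 180, 180].

## Interface

Orientations are given as [roll, pitch, yaw] about the fixed x, y, z axes, in that order (R = Rz(yaw) Ry(pitch) Rx(roll)).
In Python, from plant import monitor, eyes, ticket gives the robot as it stands. The module is installed in compiled form; this text tells all that it offers.
- The arm moves only by the shell command python3 -m crank 'ROWS'. ROWS is JSON, a list of rows, each an object with "linear": the shift along the world's x, y, z in units of 60 mm (1.0 is 60 mm), a list of three; "rot": the turn, a rotation vector about the world's x, y, z in units of 5 degrees (1.0 is 5 degrees), a list of three; "hand": the opening, from 0 (shut) to 1 (fully open). In form: [{"linear": [tx, ty, tz], "rot": [ax, ay, az], "hand": hand}, ...]. A call has 1 to 20 rows; each row shifts and turns the pose as measured when the row begins; what a row does not reach is not made up. A row lasts 1/8 s, in which the tool goes at most 62.5 mm and 10.7 degrees, less where a joint would pass 70% of its speed; a pose out of reach is approached as far as the arm can. A call is refused whole if a number of a shift passes 1 or a number of a turn 1, either way. A call with a gripper value outside its range is refused whole. The fingers move at their own pace and stop on an object; the grip force is fixed at half the most. Time passes only in rows, so rows that do not move let the fingers close. It gives the time, the measured TCP pose, the force and the opening at its end, in the units of the state.
- monitor.get_obs(): the state, without advancing time (a new reading comes with each control period).
- eyes.snapshot(name): name is "scene" or "top" or "wrist"; returns a dict with "image" (384x512x3 uint8, red, green, blue), "depth" (384x512 float32, m along the optical axis (not along the pixel's ray), 0 where there is no reading), "K" (3x3 intrinsics, pixels), "camera_from_world" (4x4, takes a point from world to camera coordinates); the wrist camera has in their place "hand_eye" (4x4, takes a point from camera to tool coordinates, whose origin is the TCP and whose axes are the tool frame's). Camera axes: x right, y up, looking along -z (the intrinsics and any distortion apply to the point x, -y, -z); pixel columns grow to the right and rows downward; lengths in m; the calibration is good to about 2 mm. A picture is of the moment at which its call begins: read the wrist's pose just before it.
- ticket.close_job(): hands the job in, once; it reports no verdict.
The state is a dict: "clock": time; "joint_pos": joint angles; "qvel": joint speeds; "tau": joint torques, N m; "tool_pos": TCP position; "orientation": TCP orientation; "force": force on the tool from outside, world axes, zero at the start; "moment": the same for the moment, N m; "opening": finger opening in m.
Only numpy, scipy, OpenCV 4.12 (cv2) and the standard library are available. Lean on these libraries where they do the work, as an engineer would, in place of code of your own. Each camera call takes 0.05 s, during which the arm holds its last target.

## Working session

There is one attempt and no reset: what is moved stays moved. The work goes in short steps, Python scripts to look and compute and a shell command to move; the robot and the scene stay as the last step left them, time stands still between calls to the robot, and variables do not carry over. Pictures are saved under pics/ and viewed, and the job is handed in when it is done.

```bash
mkdir -p pics
python3 - <<'E'
from plant import monitor, eyes
import cv2,numpy as np
o=monitor.get_obs();print({k:np.round(v,3) for k,v in o.items()})
for n in ["scene","top"]:
    s=eyes.snapshot(n);cv2.imwrite(f"pics/{n}0.png",s["image"][:,:,::-1]);np.savez(f"{n}0.npz",**s)
    print(n,s["K"],s["camera_from_world"],s["depth"].min(),s["depth"].max(),[k for k in s])
E
```

```text
{'clock': np.float64(0.0), 'joint_pos': array([ 8.3716e+01,  2.0593e+01,  6.3200e-01, -1.9000e-02, -7.0136e+01,
       -1.6508e+01]), 'qvel': array([ 0.019,  0.033, -0.024, -0.017,  0.007, -0.103]), 'tau': array([ 1.0000e-03, -5.8273e+01,  2.9305e+01,  6.9980e+00,  7.0000e-03,
       -0.0000e+00]), 'tool_pos': array([0.261, 0.622, 0.226]), 'orientation': array([  96.151,   89.901, -106.646]), 'force': array([-0.957,  0.723,  1.047]), 'moment': array([0.011, 0.001, 0.015]), 'opening': np.float64(0.088)}
scene [[415.23057095   0.         256.80662157]
 [  0.         415.23057095 190.64837579]
 [  0.           0.           1.        ]] [[-0.7077505   0.70618072 -0.01995032  0.40744952]
 [-0.51807725 -0.49961569  0.69424789  0.20895789]
 [ 0.48029699  0.5016901   0.71945942 -1.05315137]
 [ 0.          0.          0.          1.        ]] 0.0 3.2833788 ['image', 'depth', 'K', 'camera_from_world']
top [[484.3640061    0.         264.6427755 ]
 [  0.         484.3640061  194.37665593]
 [  0.           0.           1.        ]] [[ 0.02641712 -0.99955407  0.0139213  -0.05978296]
 [ 0.99459113  0.02768025  0.1001114  -0.53877039]
 [-0.10045211  0.01120135  0.99487884 -1.07026882]
 [ 0.          0.          0.          1.        ]] 0.0 1.9851042 ['image', 'depth', 'K', 'camera_from_world']
```

View pics/scene0.png

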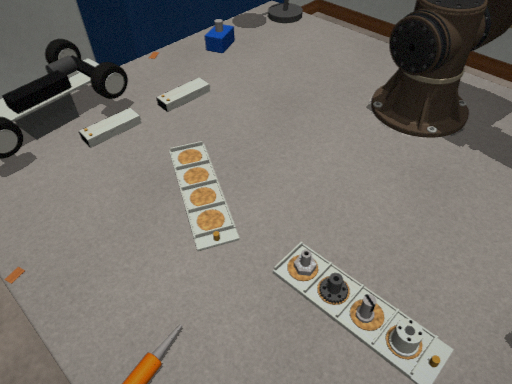

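View pics/top0.png

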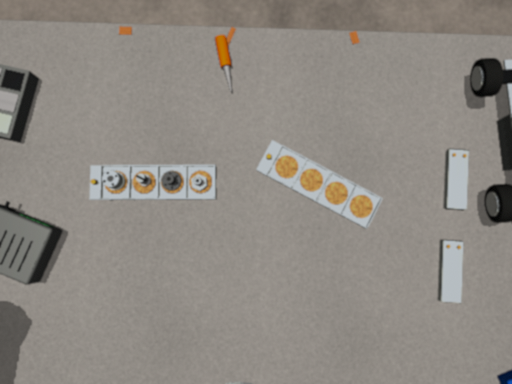

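The top view shows the strip rack on the left with its post at (94,182). Going away from the post, the order is diff (115,180), cup (144,181), spur (172,180), hex (201,181). The build rack's post is at (269,156), with marks from (287,167) to (361,206). Next I'll measure these positions.

```bash
cat > h.py <<'E'
import numpy as np,cv2
def ray_plane(K,cw,uv,z):
    uv=np.atleast_2d(uv).astype(float)
    d=np.c_[(uv[:,0]-K[0,2])/K[0,0],-(uv[:,1]-K[1,2])/K[1,1],-np.ones(len(uv))]
    R=cw[:3,:3];t=cw[:3,3];c=-R.T@t;d=d@R
    return c+d*((z-c[2])/d[:,2])[:,None]
def orange(img,smin=90):
    h=cv2.cvtColor(img,cv2.COLOR_RGB2HSV);return cv2.inRange(h,(8,smin,90),(25,255,255))
def fitcirc(P):
    A=np.c_[2*P[:,:2],np.ones(len(P))];b=(P[:,:2]**2).sum(1);x=np.linalg.lstsq(A,b,rcond=None)[0]
    return x[:2],np.sqrt(x[2]+x[:2]@x[:2])
E
python3 - <<'E'
from h import *
for n in ["top","scene"]:
    s=np.load(n+"0.npz");m=orange(s["image"]);m2=cv2.morphologyEx(m,cv2.MORPH_CLOSE,np.ones((3,3)))
    cs,_=cv2.findContours(m2,cv2.RETR_EXTERNAL,cv2.CHAIN_APPROX_NONE)
    print(n)
    for c in cs:
        a=cv2.contourArea(c)
        if a<15: continue
        c=c[:,0,:]
        for z in (.006,.009):
            P=ray_plane(s["K"],s["camera_from_world"],c,z);q,r=fitcirc(P)
            h,rr=cv2.minEnclosingCircle((P[:,:2]*1000).astype(np.float32))
            print(a,c.mean(0).round(1),z,q.round(4),r.round(4),np.round(h,1),round(rr,1))
    cv2.imwrite(f"pics/{n}m.png",m2)
E
```

```text
top
348.5 [360.8 205.9] 0.006 [ 0.5217 -0.2685] 0.0244 [ 521.7 -268.4] 25.6
348.5 [360.8 205.9] 0.009 [ 0.5214 -0.2678] 0.0244 [ 521.5 -267.8] 25.5
347.5 [335.8 192.7] 0.006 [ 0.551  -0.2103] 0.0245 [ 551.1 -210.4] 25.5
347.5 [335.8 192.7] 0.009 [ 0.5507 -0.2098] 0.0244 [ 550.8 -209.9] 25.5
45.0 [118.7 186.4] 0.006 [0.5626 0.2997] 0.0233 [561.5 299.3] 25.1
45.0 [118.7 186.4] 0.009 [0.5623 0.2988] 0.0232 [561.1 298.4] 25.0
47.5 [175.9 185.7] 0.006 [0.5659 0.1692] 0.0222 [564.4 167.5] 24.0
47.5 [175.9 185.7] 0.009 [0.5655 0.1686] 0.0222 [564. 167.] 23.9
94.5 [201.9 181.5] 0.006 [0.5679 0.1052] 0.0226 [568.3 104.1] 25.3
94.5 [201.9 181.5] 0.009 [0.5675 0.1049] 0.0226 [568.  103.7] 25.3
173.0 [144.2 181.4] 0.006 [0.5645 0.2348] 0.0219 [564.  234.7] 25.4
173.0 [144.2 181.4] 0.009 [0.5641 0.2341] 0.0219 [563.7 234. ] 25.3
346.0 [311.1 179.5] 0.006 [ 0.5801 -0.1524] 0.0245 [ 580.1 -152.2] 25.6
346.0 [311.1 179.5] 0.009 [ 0.5797 -0.1521] 0.0244 [ 579.7 -151.9] 25.5
348.0 [286.4 166.5] 0.006 [ 0.6091 -0.0942] 0.0246 [608.9 -94.4] 25.7
348.0 [286.4 166.5] 0.009 [ 0.6086 -0.0941] 0.0246 [608.4 
[... 1394 characters left out ...]
8 224. ] 0.006 [ 0.613  -0.0862] 0.0282 [615.4 -81.9] 39.1
439.5 [211.8 224. ] 0.009 [ 0.6144 -0.0841] 0.028 [616.8 -79.8] 38.9
333.5 [202.7 196.4] 0.006 [ 0.5798 -0.1525] 0.0246 [ 580.5 -152.2] 26.7
333.5 [202.7 196.4] 0.009 [ 0.5814 -0.1501] 0.0245 [ 582.  -149.8] 26.6
282.5 [195.7 175.3] 0.006 [ 0.5502 -0.2112] 0.0244 [ 550.5 -210.2] 26.4
282.5 [195.7 175.3] 0.009 [ 0.5519 -0.2085] 0.0243 [ 552.3 -207.5] 26.2
238.5 [189.3 156.3] 0.006 [ 0.5209 -0.2697] 0.0241 [ 521.6 -268.2] 26.3
238.5 [189.3 156.3] 0.009 [ 0.5228 -0.2667] 0.024 [ 523.5 -265.2] 26.2
33.5 [153.7  54.8] 0.006 [ 0.3043 -0.7144] 0.0162 [ 303.7 -713.3] 19.7
33.5 [153.7  54.8] 0.009 [ 0.3072 -0.7092] 0.0161 [ 306.7 -708.1] 19.6
```

```bash
cat >> h.py <<'E'
from scipy.spatial.transform import Rotation as Ro
def tool(o):
    return Ro.from_euler('xyz',o["orientation"],degrees=True).as_matrix(),np.array(o["tool_pos"])
def goal(o,yaw):  # rotvec (deg) to tool down with jaw axis at yaw deg (mod 180)
    R,p=tool(o);best=None
    for k in (0,180):
        a=np.radians(yaw+k);y=np.array([np.cos(a),np.sin(a),0]);x=np.array([0,0,-1.]);z=np.cross(x,y)
        v=Ro.from_matrix(np.c_[x,y,z]@R.T).as_rotvec(degrees=True)
        if best is None or np.linalg.norm(v)<np.linalg.norm(best): best=v
    return best
def rep(yaw=-12.5,tgt=None):
    from plant import monitor
    o=monitor.get_obs();print("t",round(float(o["clock"]),2),"p",np.round(o["tool_pos"],4),"rot units",np.round(goal(o,yaw)/5,2),"F",np.round(o["force"],1),"open",round(float(o["opening"])*1000,1),"j",np.round(o["joint_pos"],0))
    if tgt is not None: print("lin units",np.round((np.array(tgt)-o["tool_pos"])/.06,3))
    return o
E
python3 - <<'E'
from h import *
o=rep(tgt=[.5672,.17,.22]);print(tool(o)[0].round(3))
# parts: high points from the depth, top view
for n in ["top","scene"]:
    s=np.load(n+"0.npz");K=s["K"];cw=s["camera_from_world"];d=s["depth"]
    v,u=np.mgrid[:384,:512];P=np.stack([(u-K[0,2])/K[0,0]*d,-(v-K[1,2])/K[1,1]*d,-d],-1)
    W=(P-cw[:3,3])@cw[:3,:3]
    for nm,c,zz in [("diff",(.5628,.2997),.049),("cup",(.5648,.235),.055),("spur",(.5665,.17),.047),("hex",(.5685,.1053),.049)]:
        m=(np.hypot(W[...,0]-c[0],W[...,1]-c[1])<.03)&(W[...,2]>zz-.008)&(W[...,2]<zz+.008)
        Q=W[m];print(n,nm,m.sum(),Q.mean(0).round(4),((Q.max(0)+Q.min(0))/2).round(4))
E
```

```text
t 0.1 p [0.2613 0.6219 0.2257] rot units [ 1.000e-02 -2.000e-02 -1.594e+01] F [-0.3  0.1  0. ] open 87.7 j [ 84.  21.   1.  -0. -70. -17.]
lin units [ 5.098 -7.531 -0.096]
[[-0.    -0.387 -0.922]
 [-0.001 -0.922  0.387]
 [-1.     0.001 -0.   ]]
top diff 236 [0.564  0.2986 0.0487] [0.5643 0.2987 0.0482]
top cup 68 [0.5671 0.2313 0.0544] [0.5675 0.2317 0.0532]
top spur 83 [0.5677 0.1704 0.0466] [0.5679 0.1703 0.0461]
top hex 45 [0.5647 0.1062 0.0488] [0.5649 0.1063 0.0476]
scene diff 589 [0.5684 0.3011 0.0492] [0.5666 0.3009 0.047 ]
scene cup 166 [0.5708 0.2337 0.0547] [0.5692 0.2333 0.0528]
scene spur 171 [0.5715 0.173  0.0468] [0.5702 0.172  0.0446]
scene hex 93 [0.5686 0.1089 0.0484] [0.5678 0.1086 0.0463]
```

```bash
python3 -m crank '[{"linear":[0.3,-0.45,0],"rot":[0,0,-1],"hand":1},{"linear":[0.3,-0.45,0],"rot":[0,0,-1],"hand":1},{"linear":[0.3,-0.45,0],"rot":[0,0,-1],"hand":1},{"linear":[0.3,-0.45,0],"rot":[0,0,-1],"hand":1},{"linear":[0.3,-0.45,0],"rot":[0,0,-1],"hand":1},{"linear":[0.3,-0.45,0],"rot":[0,0,-1],"hand":1},{"linear":[0.3,-0.45,0],"rot":[0,0,-1],"hand":1},{"linear":[0.3,-0.45,0],"rot":[0,0,-1],"hand":1},{"linear":[0.3,-0.45,0],"rot":[0,0,-1],"hand":1},{"linear":[0.3,-0.45,0],"rot":[0,0,-1],"hand":1},{"linear":[0.3,-0.45,0],"rot":[0,0,-1],"hand":1},{"linear":[0.3,-0.45,0],"rot":[0,0,-1],"hand":1},{"linear":[0.3,-0.45,0],"rot":[0,0,-1],"hand":1},{"linear":[0.3,-0.45,0],"rot":[0,0,-1],"hand":1},{"linear":[0.3,-0.45,0],"rot":[0,0,-1],"hand":1},{"linear":[0.3,-0.45,0],"rot":[0,0,-1],"hand":1}]'; python3 -c "
from h import *
rep(tgt=[.566,.16,.22])"
```

```text
clock: 2.1
tool_pos: [0.5529, 0.174, 0.2187]
orientation: [111.2, 89.2, -174.1]
force: [0.3, 0.3, 0.2]
opening: 0.0875
t 2.1 p [0.5529 0.174  0.2187] rot units [ 0.02 -0.16  0.55] F [0.3 0.3 0.2] open 87.5 j [ 37.  12. -12.  -0. -67. -52.]
lin units [ 0.219 -0.234  0.022]
```

```bash
python3 -m crank '[{"linear":[0.2,-0.2,0],"rot":[0,-0.16,0.55],"hand":1},{"linear":[0,0,0],"rot":[0,0,0],"hand":1}]'
python3 - <<'E'
from h import *
from plant import eyes
o=rep(tgt=[.566,.16,.22])
s=eyes.snapshot("wrist");R,p=tool(o)
T=np.eye(4);T[:3,:3]=R;T[:3,3]=p
cw=np.linalg.inv(T@s["hand_eye"]);np.savez("w0.npz",image=s["image"],depth=s["depth"],K=s["K"],camera_from_world=cw)
cv2.imwrite("pics/w0.png",s["image"][:,:,::-1]);print(s["hand_eye"].round(3))
E
```

```text
clock: 2.35
tool_pos: [0.5656, 0.1595, 0.2177]
orientation: [171.6, 89.8, -111.1]
force: [-1.3, -0.4, -0.9]
opening: 0.0877
t 2.35 p [0.5656 0.1595 0.2177] rot units [ 0.03 -0.01  0.04] F [-1.3 -0.4 -0.9] open 87.7 j [ 35.  13. -11.   0. -66. -48.]
lin units [0.007 0.009 0.039]
[[-0.     0.271 -0.963 -0.157]
 [ 1.     0.    -0.    -0.001]
 [ 0.    -0.963 -0.271 -0.073]
 [ 0.     0.     0.     1.   ]]
```

View pics/w0.png

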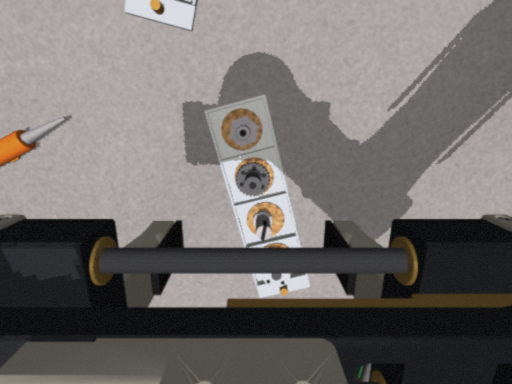

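The wrist view shows hex at (241,130), spur (253,178), cup (264,220) and diff (275,262), the last one partly behind the gripper. I'll use the depth image to find the tops.

```bash
cat >> h.py <<'E'
def cloud(s):
    K=s["K"];cw=s["camera_from_world"];d=s["depth"]
    v,u=np.mgrid[:384,:512];P=np.stack([(u-K[0,2])/K[0,0]*d,-(v-K[1,2])/K[1,1]*d,-d],-1)
    W=(P-cw[:3,3])@cw[:3,:3];W[d<=0]=np.nan;return W
E
python3 - <<'E'
from h import *
s=np.load("w0.npz");W=cloud(s)
for nm,c,zz in [("diff",(.5628,.2997),.049),("cup",(.5648,.235),.055),("spur",(.5665,.17),.047),("hex",(.5685,.1053),.049)]:
  for n in ["w","top","scene"]:
    s=np.load(n+"0.npz");W=cloud(s)
    m=(np.hypot(W[...,0]-c[0],W[...,1]-c[1])<.028)&(np.abs(W[...,2]-zz)<.002)
    if m.sum()<5: print(n,nm,m.sum());continue
    Q=W[m];h,r=cv2.minEnclosingCircle((Q[:,:2]*1000).astype(np.float32));print(n,nm,m.sum(),"z",Q[:,2].mean().round(4),np.round(h,1),round(r,1))
s=np.load("w0.npz");m=orange(s["image"]);cs,_=cv2.findContours(m,cv2.RETR_EXTERNAL,cv2.CHAIN_APPROX_NONE)
for c in cs:
    if cv2.contourArea(c)<60: continue
    P=ray_plane(s["K"],s["camera_from_world"],c[:,0],.009)*1000;print(c[:,0].mean(0),fitcirc(P)[0].round(1),fitcirc(P)[1].round(1),np.round(cv2.minEnclosingCircle(P[:,:2].astype(np.float32))[0],1))
E
```

```text
w diff 300 z 0.0484 [566. 302.] 18.5
top diff 163 z 0.0491 [564.3 298.8] 18.8
scene diff 466 z 0.0496 [566.  300.2] 19.4
w cup 174 z 0.0543 [569.  233.2] 10.4
top cup 45 z 0.0549 [567.9 232. ] 9.8
scene cup 124 z 0.0556 [569.5 233.4] 10.5
w spur 227 z 0.0464 [569.4 172. ] 11.0
top spur 54 z 0.0469 [567.9 170.6] 11.3
scene spur 121 z 0.0476 [570.  171.9] 11.4
w hex 156 z 0.0484 [566.4 107.6] 8.4
top hex 28 z 0.049 [565.  106.7] 7.9
scene hex 66 z 0.0496 [567.2 108. ] 9.1
[413.2804878  263.97560976] [402.1 350.5] 42.3 [369.7 351. ]
[ 92.97590361 263.73493976] [794.6 261.6] 43.3 [824.  248.3]
[264.33088235 217.22794118] [565.3 233.7] 21.9 [565.3 233.9]
[256.82352941 168.44537815] [567.9 170. ] 23.9 [567.3 169. ]
[ 13.31531532 146.46846847] [869.2  61.6] 21.3 [870.5  62.1]
[241.20720721 128.8018018 ] [569.4 104.9] 25.2 [569.4 104.8]
[155.1          4.26666667] [633.9 -54.7] 5.3 [634. -55.]
```

```bash
python3 -m crank '[{"linear":[0,-0.43,-0.4],"rot":[0,0,0],"hand":1},{"linear":[0,-0.43,-0.4],"rot":[0,0,0],"hand":1},{"linear":[0,0,-0.5],"rot":[0,0,0],"hand":1},{"linear":[0,0,-0.4],"rot":[0,0,0],"hand":1},{"linear":[0,0,0],"rot":[0,0,0],"hand":1}]'; python3 -c "
from h import *
rep(tgt=[.5663,.1075,.025])"
```

```text
clock: 3.02
tool_pos: [0.5631, 0.1102, 0.1134]
orientation: [138.7, 89.9, -144.1]
force: [0.6, -0.3, 0.6]
opening: 0.0875
t 3.02 p [0.5631 0.1102 0.1134] rot units [ 0.02 -0.02  0.05] F [ 0.6 -0.3  0.6] open 87.5 j [ 31.  17. -21.   0. -52. -43.]
lin units [ 0.053 -0.044 -1.473]
```

```bash
python3 -m crank '[{"linear":[0.05,-0.045,-0.4],"rot":[0,0,0],"hand":1},{"linear":[0,0,-0.4],"rot":[0,0,0],"hand":1},{"linear":[0,0,-0.25],"rot":[0,0,0],"hand":1},{"linear":[0,0,-0.15],"rot":[0,0,0],"hand":1},{"linear":[0,0,0],"rot":[0,0,0],"hand":1}]'; python3 -c "
from h import *
rep(tgt=[.5663,.1075,.025])"
```

```text
clock: 3.65
tool_pos: [0.5688, 0.1111, 0.0446]
orientation: [-63.5, 89.7, 13.9]
force: [-1.1, 0.7, 0.6]
opening: 0.0877
t 3.65 p [0.5688 0.1111 0.0446] rot units [-0.01  0.05  0.02] F [-1.1  0.7  0.6] open 87.7 j [ 30.  22. -24.   0. -44. -43.]
lin units [-0.042 -0.06  -0.327]
```

```bash
python3 -m crank '[{"linear":[-0.04,-0.06,-0.2],"rot":[0,0,0],"hand":1},{"linear":[0,0,0],"rot":[0,0,0],"hand":1}]'; python3 -c "
from h import *
rep(tgt=[.5663,.1075,.025])";python3 -m crank '[{"linear":[0,0,0],"rot":[0,0,0],"hand":1}]'|head -2
```

```text
clock: 3.9
tool_pos: [0.5668, 0.1077, 0.033]
orientation: [-59.7, 89.6, 17.7]
force: [-0.1, -0.3, -0.1]
opening: 0.0874
t 3.9 p [0.5668 0.1077 0.033 ] rot units [-0.02  0.07  0.02] F [-0.1 -0.3 -0.1] open 87.4 j [ 30.  23. -25.   0. -42. -43.]
lin units [-0.009 -0.003 -0.133]
clock: 4.03
tool_pos: [0.5671, 0.1077, 0.0333]
```

```bash
python3 -m crank '[{"linear":[-0.01,0,-0.14],"rot":[0,0.06,0],"hand":1},{"linear":[0,0,0],"rot":[0,0,0],"hand":0.5},{"linear":[0,0,0],"rot":[0,0,0],"hand":0},{"linear":[0,0,0],"rot":[0,0,0],"hand":0},{"linear":[0,0,0],"rot":[0,0,0],"hand":0},{"linear":[0,0,0],"rot":[0,0,0],"hand":0},{"linear":[0,0,0],"rot":[0,0,0],"hand":0},{"linear":[0,0,0],"rot":[0,0,0],"hand":0}]'; python3 -c "
from h import *
rep(tgt=[.5663,.1075,.025])"
```

```text
clock: 5.03
tool_pos: [0.5669, 0.1079, 0.025]
orientation: [-23.3, 89.8, 54.1]
force: [-0.2, 0.2, -0.7]
opening: 0.023
t 5.03 p [0.5669 0.1079 0.025 ] rot units [-0.03  0.02  0.02] F [-0.2  0.2 -0.7] open 23.0 j [ 30.  23. -25.  -0. -41. -43.]
lin units [-0.01  -0.006  0.001]
```

```bash
python3 -m crank '[{"linear":[0,0,0],"rot":[0,0,0],"hand":0},{"linear":[0,0,0],"rot":[0,0,0],"hand":0},{"linear":[0,0,0],"rot":[0,0,0],"hand":0}]'; python3 -c "
from h import *
rep(tgt=[.6091,-.0942,.1])"
```

```text
clock: 5.4
tool_pos: [0.5669, 0.1079, 0.025]
orientation: [-23.4, 89.8, 54.0]
force: [-0.9, 0.4, -0.3]
opening: 0.0165
t 5.4 p [0.5669 0.1079 0.025 ] rot units [-0.03  0.02  0.02] F [-0.9  0.4 -0.3] open 16.5 j [ 30.  23. -25.  -0. -41. -43.]
lin units [ 0.703 -3.368  1.251]
```

```bash
python3 -m crank '[{"linear":[0,0,0.3],"rot":[0,0,0],"hand":0},{"linear":[0,0,0.5],"rot":[0,0,0],"hand":0},{"linear":[0,0,0.5],"rot":[0,0,0],"hand":0},{"linear":[0.1,-0.4,0],"rot":[0,0,0],"hand":0},{"linear":[0.1,-0.5,0],"rot":[0,0,0],"hand":0},{"linear":[0.1,-0.5,0],"rot":[0,0,0],"hand":0},{"linear":[0.1,-0.5,0],"rot":[0,0,0],"hand":0},{"linear":[0.1,-0.5,0],"rot":[0,0,0],"hand":0},{"linear":[0.1,-0.5,0],"rot":[0,0,0],"hand":0},{"linear":[0.1,-0.3,0],"rot":[0,0,0],"hand":0},{"linear":[0,0,0],"rot":[0,0,0],"hand":0}]'; python3 -c "
from h import *
rep(tgt=[.6091,-.0942,.022])"
```

```text
clock: 6.78
tool_pos: [0.6085, -0.0897, 0.1044]
orientation: [17.7, 89.9, 95.2]
force: [0.3, -0.2, -0.8]
opening: 0.0166
t 6.78 p [ 0.6085 -0.0897  0.1044] rot units [-0.03 -0.    0.  ] F [ 0.3 -0.2 -0.8] open 16.6 j [ 10.  21. -16.  -0. -53. -22.]
lin units [ 0.01  -0.075 -1.373]
```

```bash
python3 -m crank '[{"linear":[0.01,-0.07,-0.4],"rot":[0,0,0],"hand":0},{"linear":[0,0,-0.4],"rot":[0,0,0],"hand":0},{"linear":[0,0,-0.3],"rot":[0,0,0],"hand":0},{"linear":[0,0,0],"rot":[0,0,0],"hand":0},{"linear":[0,0,0],"rot":[0,0,0],"hand":0}]'; python3 -c "
from h import *
rep(tgt=[.6091,-.0942,.022])"
```

```text
clock: 7.4
tool_pos: [0.6098, -0.0908, 0.0378]
orientation: [-14.9, 89.8, 62.7]
force: [-1.4, -0.6, 0.3]
opening: 0.0162
t 7.4 p [ 0.6098 -0.0908  0.0378] rot units [-0.03  0.02 -0.02] F [-1.4 -0.6  0.3] open 16.2 j [ 10.  25. -19.  -0. -45. -22.]
lin units [-0.011 -0.056 -0.263]
```

```bash
python3 -m crank '[{"linear":[-0.01,-0.055,-0.13],"rot":[0,0,0],"hand":0},{"linear":[0,0,-0.06],"rot":[0,0,0],"hand":0},{"linear":[0,0,0],"rot":[0,0,0],"hand":0}]'; python3 -c "
from h import *
rep(tgt=[.6091,-.0942,.022])"
```

```text
clock: 7.78
tool_pos: [0.6101, -0.0939, 0.0274]
orientation: [-40.8, 89.7, 36.8]
force: [0.4, 0.9, 0.0]
opening: 0.0163
t 7.78 p [ 0.6101 -0.0939  0.0274] rot units [-0.04  0.05 -0.03] F [0.4 0.9 0. ] open 16.3 j [  9.  26. -20.  -0. -44. -21.]
lin units [-0.017 -0.005 -0.09 ]
```

```bash
python3 -m crank '[{"linear":[-0.015,0,-0.06],"rot":[0,0.04,0],"hand":0},{"linear":[0,0,-0.03],"rot":[0,0,0],"hand":0},{"linear":[0,0,0],"rot":[0,0,0],"hand":0}]'; python3 -c "
from h import *
rep(tgt=[.6091,-.0942,.022])"
```

```text
clock: 8.15
tool_pos: [0.6094, -0.094, 0.022]
orientation: [-5.9, 89.8, 71.7]
force: [-0.4, 0.2, -0.2]
opening: 0.016
t 8.15 p [ 0.6094 -0.094   0.022 ] rot units [-0.04  0.01 -0.02] F [-0.4  0.2 -0.2] open 16.0 j [  9.  26. -20.  -0. -43. -21.]
lin units [-0.005 -0.004  0.   ]
```

```bash
for i in 1 2; do python3 -m crank '[{"linear":[0,0,-0.015],"rot":[0,0,0],"hand":0},{"linear":[0,0,0],"rot":[0,0,0],"hand":0}]'|grep -E "pos|force"; done
```

```text
tool_pos: [0.6096, -0.0939, 0.0221]
force: [-0.0, -0.1, -0.8]
tool_pos: [0.6097, -0.0939, 0.022]
force: [-0.8, -0.1, -0.9]
```

```bash
python3 -m crank '[{"linear":[0,0,-0.03],"rot":[0,0,0],"hand":0},{"linear":[0,0,0],"rot":[0,0,0],"hand":0}]'|grep -E "pos|force";  python3 -m crank '[{"linear":[0,0,-0.03],"rot":[0,0,0],"hand":0}]'|grep -E "pos|force"
```

```text
tool_pos: [0.6101, -0.0939, 0.0221]
force: [-0.1, 0.1, -0.1]
tool_pos: [0.6104, -0.0939, 0.0218]
force: [-8.7, 3.3, 26.3]
```

Run:
```python
from plant import eyes
import cv2
s=eyes.snapshot("scene");cv2.imwrite("pics/s1.png",cv2.resize(s["image"][150:300,130:330,::-1],(800,600)))
```

```text
(no output)
```

View pics/s1.png

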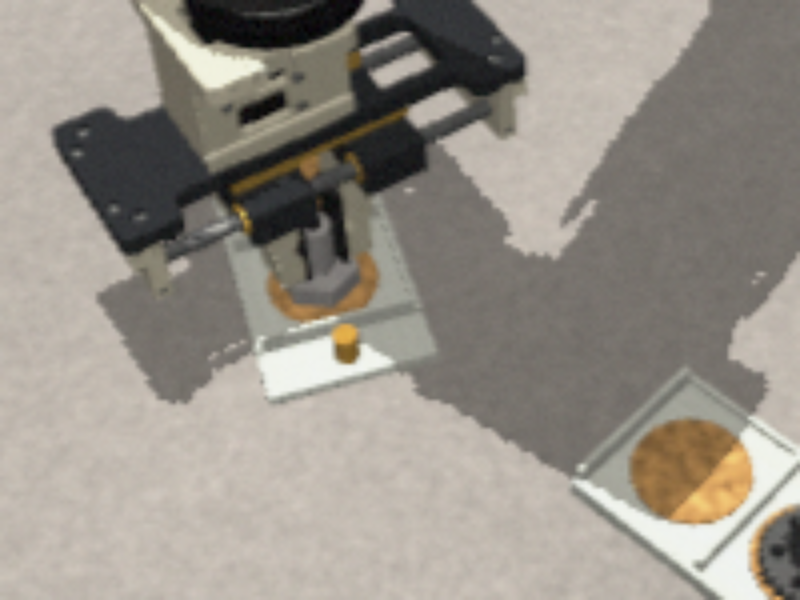

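The view shows the hex standing in the post-end pocket of the build rack, and the +26 N reading confirms contact. I'll release it.

```bash
python3 -m crank '[{"linear":[0,0,0],"rot":[0,0,0],"hand":0},{"linear":[0,0,0],"rot":[0,0,0],"hand":0.15},{"linear":[0,0,0],"rot":[0,0,0],"hand":0.5},{"linear":[0,0,0],"rot":[0,0,0],"hand":0.7},{"linear":[0,0,0],"rot":[0,0,0],"hand":0.8},{"linear":[0,0,0],"rot":[0,0,0],"hand":0.8},{"linear":[0,0,0],"rot":[0,0,0],"hand":0.8},{"linear":[0,0,0.3],"rot":[0,0,0],"hand":1},{"linear":[0,0,0.5],"rot":[0,0,0],"hand":1},{"linear":[0,0,0.6],"rot":[0,0,0],"hand":1},{"linear":[0,0,0],"rot":[0,0,0],"hand":1}]'; python3 -c "
from h import *
rep(tgt=[.5693,.1716,.1])"
```

```text
clock: 10.45
tool_pos: [0.6107, -0.0942, 0.1111]
orientation: [-59.2, 89.7, 18.6]
force: [-0.8, -0.6, -0.5]
opening: 0.0875
t 10.45 p [ 0.6107 -0.0942  0.1111] rot units [-0.02  0.05 -0.05] F [-0.8 -0.6 -0.5] open 87.5 j [  9.  21. -16.  -0. -54. -21.]
lin units [-0.69   4.43  -0.185]
```

```bash
python3 -m crank '[{"linear":[-0.07,0.4,0],"rot":[0,0.05,-0.05],"hand":1},{"linear":[-0.08,0.5,0],"rot":[0,0,0],"hand":1},{"linear":[-0.08,0.5,0],"rot":[0,0,0],"hand":1},{"linear":[-0.08,0.5,0],"rot":[0,0,0],"hand":1},{"linear":[-0.08,0.5,0],"rot":[0,0,0],"hand":1},{"linear":[-0.08,0.5,0],"rot":[0,0,0],"hand":1},{"linear":[-0.08,0.5,0],"rot":[0,0,0],"hand":1},{"linear":[-0.08,0.5,0],"rot":[0,0,0],"hand":1},{"linear":[-0.05,0.4,0],"rot":[0,0,0],"hand":1},{"linear":[0,0,0],"rot":[0,0,0],"hand":1},{"linear":[0,0,0],"rot":[0,0,0],"hand":1}]'
python3 - <<'E'
from h import *
from plant import eyes
s=eyes.snapshot("top");cv2.imwrite("pics/t2.png",s["image"][:,:,::-1]);np.savez("t2.npz",**s)
s=eyes.snapshot("scene");cv2.imwrite("pics/s2.png",s["image"][:,:,::-1]);np.savez("s2.npz",**s)
for n in ["t2","s2"]:
    s=np.load(n+".npz");W=cloud(s);c=(.6091,-.0942)
    m=(np.hypot(W[...,0]-c[0],W[...,1]-c[1])<.028)&(np.abs(W[...,2]-.046)<.002)
    Q=W[m]*1000
    if m.sum()>3:print(n,m.sum(),Q.mean(0).round(1),cv2.minEnclosingCircle(Q[:,:2].astype(np.float32)))
rep(tgt=[.5693,.1716,.022])
E
```

```text
clock: 11.82
tool_pos: [0.5674, 0.1709, 0.1176]
orientation: [-42.6, 89.6, 34.9]
force: [-0.4, 0.2, -0.9]
opening: 0.0879
t2 29 [608.6 -94.5  45.8] ((609.09423828125, -94.70384979248047), 8.140767097473145)
s2 42 [611.2 -93.7  46.3] ((611.5160522460938, -93.60834503173828), 8.746440887451172)
t 11.93 p [0.5676 0.1706 0.1175] rot units [-0.04  0.06  0.02] F [-0.5 -0.7  0.2] open 87.3 j [ 36.  18. -19.   0. -53. -48.]
lin units [ 0.028  0.017 -1.592]
```

View pics/s2.png

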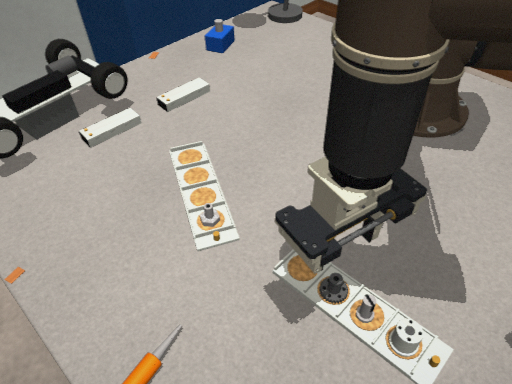

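The scene shows the hex standing at (210,216), within about 1.5 mm of its mark centre. Next is the spur.

```bash
python3 -m crank '[{"linear":[0.03,0.02,-0.4],"rot":[0,0.05,0],"hand":1},{"linear":[0,0,-0.5],"rot":[0,0,0],"hand":1},{"linear":[0,0,-0.4],"rot":[0,0,0],"hand":1},{"linear":[0,0,0],"rot":[0,0,0],"hand":1},{"linear":[0,0,0],"rot":[0,0,0],"hand":1}]'; python3 -c "
from h import *
rep(tgt=[.5693,.1716,.022])"
```

```text
clock: 12.55
tool_pos: [0.5709, 0.1684, 0.0396]
orientation: [-21.0, 89.7, 56.2]
force: [0.9, 0.6, -0.4]
opening: 0.0879
t 12.55 p [0.5709 0.1684 0.0396] rot units [-0.05  0.03  0.07] F [ 0.9  0.6 -0.4] open 87.9 j [ 35.  23. -22.  -0. -44. -48.]
lin units [-0.027  0.053 -0.294]
```

```bash
python3 -m crank '[{"linear":[-0.03,0.055,-0.2],"rot":[-0.05,0.03,0.05],"hand":1},{"linear":[0,0,-0.1],"rot":[0,0,0],"hand":1},{"linear":[0,0,0],"rot":[0,0,0],"hand":1},{"linear":[0,0,0],"rot":[0,0,0],"hand":1}]'; python3 -c "
from h import *
rep(tgt=[.5693,.1716,.022])"
```

```text
clock: 13.05
tool_pos: [0.5702, 0.1725, 0.0226]
orientation: [-49.7, 89.8, 27.7]
force: [0.2, 0.1, -0.3]
opening: 0.0877
t 13.05 p [0.5702 0.1725 0.0226] rot units [-0.02  0.04  0.02] F [ 0.2  0.1 -0.3] open 87.7 j [ 36.  25. -23.   0. -42. -48.]
lin units [-0.015 -0.015 -0.011]
```

```bash
python3 -m crank '[{"linear":[-0.015,-0.015,0],"rot":[0,0,0],"hand":0.4},{"linear":[0,0,0],"rot":[0,0,0],"hand":0},{"linear":[0,0,0],"rot":[0,0,0],"hand":0},{"linear":[0,0,0],"rot":[0,0,0],"hand":0},{"linear":[0,0,0],"rot":[0,0,0],"hand":0},{"linear":[0,0,0],"rot":[0,0,0],"hand":0},{"linear":[0,0,0],"rot":[0,0,0],"hand":0},{"linear":[0,0,0],"rot":[0,0,0],"hand":0},{"linear":[0,0,0],"rot":[0,0,0],"hand":0},{"linear":[0,0,0],"rot":[0,0,0],"hand":0},{"linear":[0,0,0.3],"rot":[0,0,0],"hand":0},{"linear":[0,0,0.5],"rot":[0,0,0],"hand":0},{"linear":[0,0,0.6],"rot":[0,0,0],"hand":0},{"linear":[0,0,0],"rot":[0,0,0],"hand":0}]'; python3 -c "
from h import *
rep(tgt=[.58,-.1524,.02])"
```

```text
clock: 14.8
tool_pos: [0.5685, 0.1711, 0.1085]
orientation: [-53.9, 89.9, 23.5]
force: [0.4, -0.2, -0.6]
opening: 0.0212
t 14.8 p [0.5685 0.1711 0.1085] rot units [-0.01  0.02  0.02] F [ 0.4 -0.2 -0.6] open 21.2 j [ 36.  19. -19.   0. -52. -48.]
lin units [ 0.191 -5.392 -1.475]
```

```bash
python3 -m crank '[{"linear":[0.02,-0.4,0],"rot":[0,0,0],"hand":0},{"linear":[0.02,-0.5,0],"rot":[0,0,0],"hand":0},{"linear":[0.02,-0.6,0],"rot":[0,0,0],"hand":0},{"linear":[0.02,-0.6,0],"rot":[0,0,0],"hand":0},{"linear":[0.02,-0.6,0],"rot":[0,0,0],"hand":0},{"linear":[0.02,-0.6,0],"rot":[0,0,0],"hand":0},{"linear":[0.02,-0.6,0],"rot":[0,0,0],"hand":0},{"linear":[0.02,-0.6,0],"rot":[0,0,0],"hand":0},{"linear":[0.02,-0.5,0],"rot":[0,0,0],"hand":0},{"linear":[0,-0.3,0],"rot":[0,0,0],"hand":0},{"linear":[0,0,0],"rot":[0,0,0],"hand":0},{"linear":[0,0,0],"rot":[0,0,0],"hand":0}]'; python3 -c "
from h import *
rep(tgt=[.58,-.1524,.02])"
```

```text
clock: 16.3
tool_pos: [0.5682, -0.1659, 0.0969]
orientation: [107.3, 89.0, -175.5]
force: [0.2, -0.3, -1.3]
opening: 0.0215
t 16.3 p [ 0.5682 -0.1659  0.0969] rot units [ 0.02 -0.19  0.07] F [ 0.2 -0.3 -1.3] open 21.5 j [  3.  20. -19.   0. -52. -16.]
lin units [ 0.196  0.225 -1.282]
```

```bash
python3 -m crank '[{"linear":[0.2,0.22,0],"rot":[0,-0.19,0.07],"hand":0},{"linear":[0,0,-0.4],"rot":[0,0,0],"hand":0},{"linear":[0,0,-0.4],"rot":[0,0,0],"hand":0},{"linear":[0,0,0],"rot":[0,0,0],"hand":0},{"linear":[0,0,0],"rot":[0,0,0],"hand":0}]'; python3 -c "
from h import *
rep(tgt=[.58,-.1524,.02])"
```

```text
clock: 16.92
tool_pos: [0.5841, -0.1465, 0.0497]
orientation: [-89.5, 89.7, -11.6]
force: [0.2, -0.0, -0.6]
opening: 0.0214
t 16.93 p [ 0.5841 -0.1465  0.0497] rot units [ 0.01  0.07 -0.08] F [ 0.2 -0.  -0.6] open 21.4 j [  5.  23. -21.   0. -45. -17.]
lin units [-0.069 -0.098 -0.494]
```

```bash
python3 -m crank '[{"linear":[-0.07,-0.1,-0.2],"rot":[0,0.07,-0.07],"hand":0},{"linear":[0,0,-0.1],"rot":[0,0,0],"hand":0},{"linear":[0,0,0],"rot":[0,0,0],"hand":0},{"linear":[0,0,0],"rot":[0,0,0],"hand":0}]'; python3 -c "
from h import *
rep(tgt=[.58,-.1524,.02])"
```

```text
clock: 17.42
tool_pos: [0.5808, -0.1528, 0.0323]
orientation: [-106.3, 89.9, -28.8]
force: [0.4, 1.2, -0.5]
opening: 0.0213
t 17.43 p [ 0.5808 -0.1528  0.0323] rot units [ 0.01  0.03 -0.01] F [ 0.4  1.2 -0.5] open 21.3 j [  4.  24. -22.   0. -43. -16.]
lin units [-0.014  0.006 -0.205]
```

```bash
python3 -m crank '[{"linear":[-0.015,0.005,-0.1],"rot":[0,0.03,0],"hand":0},{"linear":[0,0,-0.04],"rot":[0,0,0],"hand":0},{"linear":[0,0,0],"rot":[0,0,0],"hand":0}]'; python3 -c "
from h import *
rep(tgt=[.58,-.1524,.02])"
```

```text
clock: 17.8
tool_pos: [0.58, -0.1525, 0.0236]
orientation: [-174.3, 89.9, -96.7]
force: [0.7, -0.4, -0.2]
opening: 0.0211
t 17.8 p [ 0.58   -0.1525  0.0236] rot units [ 0.01 -0.   -0.01] F [ 0.7 -0.4 -0.2] open 21.1 j [  4.  25. -22.   0. -42. -16.]
lin units [-0.001  0.001 -0.06 ]
```

```bash
python3 -m crank '[{"linear":[0,0,-0.05],"rot":[0,0,0],"hand":0},{"linear":[0,0,0],"rot":[0,0,0],"hand":0}]'|grep -E "pos|force";  python3 -m crank '[{"linear":[0,0,-0.03],"rot":[0,0,0],"hand":0}]'|grep -E "pos|force";python3 -m crank '[{"linear":[0,0,-0.015],"rot":[0,0,0],"hand":0}]'|grep -E "pos|force"
```

```text
tool_pos: [0.5802, -0.1525, 0.0205]
force: [-0.4, 1.0, -0.6]
tool_pos: [0.5804, -0.1526, 0.0201]
force: [-9.9, 4.6, 26.0]
tool_pos: [0.5804, -0.1526, 0.0203]
force: [-2.8, 1.2, 6.2]
```

Contact, at the expected height. Releasing.

```bash
python3 -m crank '[{"linear":[0,0,0],"rot":[0,0,0],"hand":0},{"linear":[0,0,0],"rot":[0,0,0],"hand":0.2},{"linear":[0,0,0],"rot":[0,0,0],"hand":0.5},{"linear":[0,0,0],"rot":[0,0,0],"hand":0.7},{"linear":[0,0,0],"rot":[0,0,0],"hand":0.8},{"linear":[0,0,0],"rot":[0,0,0],"hand":0.8},{"linear":[0,0,0],"rot":[0,0,0],"hand":0.8},{"linear":[0,0,0.3],"rot":[0,0,0],"hand":1},{"linear":[0,0,0.5],"rot":[0,0,0],"hand":1},{"linear":[0,0,0.6],"rot":[0,0,0],"hand":1},{"linear":[0,0,0],"rot":[0,0,0],"hand":1}]'; python3 -c "
from h import *
rep(tgt=[.569,.233,.11])"
```

```text
clock: 19.68
tool_pos: [0.58, -0.1527, 0.106]
orientation: [-178.8, 89.9, -101.2]
force: [0.8, -0.2, -0.7]
opening: 0.0872
t 19.68 p [ 0.58   -0.1527  0.106 ] rot units [ 0.02 -0.   -0.02] F [ 0.8 -0.2 -0.7] open 87.2 j [  4.  19. -18.   0. -52. -16.]
lin units [-0.183  6.428  0.067]
```

```bash
python3 -m crank '[{"linear":[0,0.4,0.05],"rot":[0,0,0],"hand":1},{"linear":[-0.01,0.5,0.05],"rot":[0,0,0],"hand":1},{"linear":[-0.01,0.5,0],"rot":[0,0,0],"hand":1},{"linear":[-0.02,0.5,0],"rot":[0,0,0],"hand":1},{"linear":[-0.02,0.5,0],"rot":[0,0,0],"hand":1},{"linear":[-0.02,0.5,0],"rot":[0,0,0],"hand":1},{"linear":[-0.02,0.5,0],"rot":[0,0,0],"hand":1},{"linear":[-0.02,0.5,0],"rot":[0,0,0],"hand":1},{"linear":[-0.02,0.5,0],"rot":[0,0,0],"hand":1},{"linear":[-0.02,0.5,0],"rot":[0,0,0],"hand":1},{"linear":[-0.02,0.5,0],"rot":[0,0,0],"hand":1},{"linear":[0,0.5,0],"rot":[0,0,0],"hand":1},{"linear":[0,0.3,0],"rot":[0,0,0],"hand":1},{"linear":[0,0,0],"rot":[0,0,0],"hand":1},{"linear":[0,0,0],"rot":[0,0,0],"hand":1}]'
python3 - <<'E'
from h import *
from plant import eyes
s=eyes.snapshot("scene");cv2.imwrite("pics/s3.png",s["image"][:,:,::-1]);np.savez("s3.npz",**s)
W=cloud(s)
for nm,c,z in (("hex",(.6091,-.0942),.046),("spur",(.58,-.1524),.044)):
    m=(np.hypot(W[...,0]-c[0],W[...,1]-c[1])<.028)&(np.abs(W[...,2]-z)<.002)
    Q=W[m]*1000
    print(nm,m.sum(),cv2.minEnclosingCircle(Q[:,:2].astype(np.float32)))
rep(tgt=[.569,.233,.023])
E
```

```text
clock: 21.55
tool_pos: [0.5624, 0.2288, 0.1029]
orientation: [128.1, 89.3, -154.5]
force: [0.1, 0.5, -0.3]
opening: 0.0878
hex 51 ((611.3541259765625, -93.98501586914062), 9.289375305175781)
spur 76 ((580.19482421875, -152.06103515625), 12.03993034362793)
t 21.6 p [0.5625 0.2287 0.1029] rot units [ 0.06 -0.13  0.02] F [-0.3  0.6  1.2] open 87.4 j [ 40.  21. -17.  -0. -54. -53.]
lin units [ 0.108  0.072 -1.332]
```

View pics/s3.png

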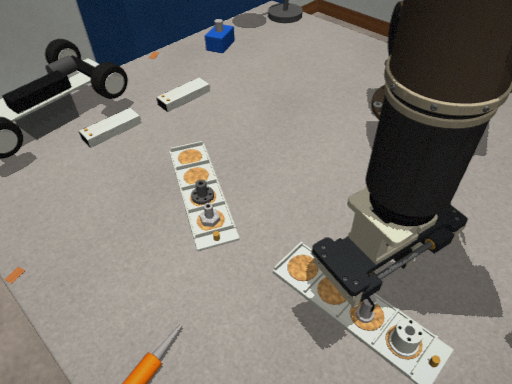

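The hex (210,217) and spur (203,192) are upright and centred in their build pockets. The gripper is above the cup at (367,312).

```bash
python3 -m crank '[{"linear":[0.1,0.07,0],"rot":[0.05,-0.13,0],"hand":1},{"linear":[0,0,-0.4],"rot":[0,0,0],"hand":1},{"linear":[0,0,-0.4],"rot":[0,0,0],"hand":1},{"linear":[0,0,-0.2],"rot":[0,0,0],"hand":1},{"linear":[0,0,0],"rot":[0,0,0],"hand":1},{"linear":[0,0,0],"rot":[0,0,0],"hand":1}]'; python3 -c "
from h import *
rep(tgt=[.569,.233,.023])"
```

```text
clock: 22.35
tool_pos: [0.5716, 0.2315, 0.0436]
orientation: [-59.7, 89.7, 17.5]
force: [0.1, -0.5, 0.1]
opening: 0.0876
t 22.35 p [0.5716 0.2315 0.0436] rot units [-0.02  0.06  0.06] F [ 0.1 -0.5  0.1] open 87.6 j [ 40.  25. -20.   0. -45. -53.]
lin units [-0.043  0.026 -0.343]
```

```bash
python3 -m crank '[{"linear":[-0.04,0.02,-0.2],"rot":[0,0.06,0.05],"hand":1},{"linear":[0,0,-0.12],"rot":[0,0,0],"hand":1},{"linear":[0,0,0],"rot":[0,0,0],"hand":1},{"linear":[0,0,0],"rot":[0,0,0],"hand":1}]'; python3 -c "
from h import *
rep(tgt=[.569,.233,.023])"
```

```text
clock: 22.85
tool_pos: [0.5697, 0.2333, 0.0244]
orientation: [-16.2, 89.8, 61.3]
force: [-0.3, -0.3, -0.4]
opening: 0.0875
t 22.85 p [0.5697 0.2333 0.0244] rot units [-0.04  0.02  0.  ] F [-0.3 -0.3 -0.4] open 87.5 j [ 40.  26. -20.  -0. -43. -53.]
lin units [-0.011 -0.005 -0.024]
```

```bash
python3 -m crank '[{"linear":[-0.01,0,-0.01],"rot":[0,0,0],"hand":0.4},{"linear":[0,0,0],"rot":[0,0,0],"hand":0},{"linear":[0,0,0],"rot":[0,0,0],"hand":0},{"linear":[0,0,0],"rot":[0,0,0],"hand":0},{"linear":[0,0,0],"rot":[0,0,0],"hand":0},{"linear":[0,0,0],"rot":[0,0,0],"hand":0},{"linear":[0,0,0],"rot":[0,0,0],"hand":0},{"linear":[0,0,0],"rot":[0,0,0],"hand":0},{"linear":[0,0,0],"rot":[0,0,0],"hand":0},{"linear":[0,0,0],"rot":[0,0,0],"hand":0}]';python3 -m crank '[{"linear":[0,0,0.3],"rot":[0,0,0],"hand":0},{"linear":[0,0,0.5],"rot":[0,0,0],"hand":0},{"linear":[0,0,0.6],"rot":[0,0,0],"hand":0},{"linear":[0,0,0],"rot":[0,0,0],"hand":0}]'; python3 -c "
from h import *
rep(tgt=[.5507,-.2107,.11])"
```

```text
clock: 24.1
tool_pos: [0.5693, 0.2335, 0.0244]
orientation: [-22.0, 89.7, 55.4]
force: [-0.2, -0.4, 0.2]
opening: 0.0195
clock: 24.6
tool_pos: [0.5695, 0.2334, 0.1142]
orientation: [-30.9, 89.7, 46.6]
force: [-0.2, 0.2, -1.5]
opening: 0.0192
t 24.6 p [0.5695 0.2334 0.1142] rot units [-0.04  0.04 -0.  ] F [-0.2  0.2 -1.5] open 19.2 j [ 40.  20. -16.  -0. -54. -53.]
lin units [-0.313 -7.401 -0.071]
```

```bash
python3 -m crank '[{"linear":[0,-0.4,0.05],"rot":[0,0,0],"hand":0},{"linear":[-0.02,-0.5,0.05],"rot":[0,0,0],"hand":0},{"linear":[-0.02,-0.5,0],"rot":[0,0,0],"hand":0},{"linear":[-0.02,-0.5,0],"rot":[0,0,0],"hand":0},{"linear":[-0.02,-0.5,0],"rot":[0,0,0],"hand":0},{"linear":[-0.02,-0.5,0],"rot":[0,0,0],"hand":0},{"linear":[-0.02,-0.5,0],"rot":[0,0,0],"hand":0},{"linear":[-0.02,-0.5,0],"rot":[0,0,0],"hand":0},{"linear":[-0.02,-0.5,0],"rot":[0,0,0],"hand":0},{"linear":[-0.02,-0.5,0],"rot":[0,0,0],"hand":0},{"linear":[-0.02,-0.5,0],"rot":[0,0,0],"hand":0},{"linear":[-0.02,-0.5,0],"rot":[0,0,0],"hand":0},{"linear":[0,-0.5,0],"rot":[0,0,0],"hand":0},{"linear":[0,-0.4,0],"rot":[0,0,0],"hand":0},{"linear":[0,-0.3,0],"rot":[0,0,0],"hand":0},{"linear":[0,0,0],"rot":[0,0,0],"hand":0},{"linear":[0,0,0],"rot":[0,0,0],"hand":0}]'; python3 -c "
from h import *
rep(tgt=[.5507,-.2107,.0214])"
```

```text
clock: 26.72
tool_pos: [0.5412, -0.2198, 0.1179]
orientation: [91.0, 89.4, 168.2]
force: [0.6, 0.9, -0.3]
opening: 0.0195
t 26.73 p [ 0.5412 -0.2198  0.1179] rot units [-0.02 -0.12  0.07] F [ 0.6  0.9 -0.3] open 19.5 j [ -3.  18. -19.  -0. -54. -10.]
lin units [ 0.159  0.152 -1.609]
```

```bash
python3 -m crank '[{"linear":[0.14,0.14,0],"rot":[0,-0.12,0.07],"hand":0},{"linear":[0,0,-0.4],"rot":[0,0,0],"hand":0},{"linear":[0,0,-0.4],"rot":[0,0,0],"hand":0},{"linear":[0,0,-0.3],"rot":[0,0,0],"hand":0},{"linear":[0,0,0],"rot":[0,0,0],"hand":0},{"linear":[0,0,0],"rot":[0,0,0],"hand":0}]'; python3 -c "
from h import *
rep(tgt=[.5507,-.2107,.0214])"
```

```text
clock: 27.48
tool_pos: [0.5539, -0.2054, 0.0522]
orientation: [-61.2, 89.6, 16.7]
force: [0.9, -0.4, -1.3]
opening: 0.0191
t 27.48 p [ 0.5539 -0.2054  0.0522] rot units [-0.02  0.07 -0.09] F [ 0.9 -0.4 -1.3] open 19.1 j [ -1.  22. -22.  -0. -45. -10.]
lin units [-0.054 -0.088 -0.514]
```

```bash
python3 -m crank '[{"linear":[-0.055,-0.09,-0.2],"rot":[0,0.07,-0.08],"hand":0},{"linear":[0,0,-0.15],"rot":[0,0,0],"hand":0},{"linear":[0,0,0],"rot":[0,0,0],"hand":0},{"linear":[0,0,0],"rot":[0,0,0],"hand":0}]'; python3 -c "
from h import *
rep(tgt=[.5507,-.2107,.0214])"
```

```text
clock: 27.98
tool_pos: [0.5514, -0.2111, 0.0313]
orientation: [-43.1, 89.8, 34.5]
force: [-0.6, 0.0, -0.8]
opening: 0.0195
t 27.98 p [ 0.5514 -0.2111  0.0313] rot units [-0.02  0.03 -0.01] F [-0.6  0.  -0.8] open 19.5 j [ -2.  24. -23.  -0. -43. -10.]
lin units [-0.012  0.006 -0.165]
```

```bash
python3 -m crank '[{"linear":[-0.02,0.005,-0.08],"rot":[0,0.03,0],"hand":0},{"linear":[0,0,-0.05],"rot":[0,0,0],"hand":0},{"linear":[0,0,0],"rot":[0,0,0],"hand":0}]'|grep -E "pos|force"; python3 -m crank '[{"linear":[0,0,-0.02],"rot":[0,0,0],"hand":0},{"linear":[0,0,0],"rot":[0,0,0],"hand":0}]'|grep -E "pos|force";python3 -m crank '[{"linear":[0,0,-0.02],"rot":[0,0,0],"hand":0}]'|grep -E "pos|force"
```

```text
tool_pos: [0.5503, -0.2108, 0.0233]
force: [0.1, 0.1, -0.6]
tool_pos: [0.5504, -0.2108, 0.0221]
force: [0.1, -0.1, -0.2]
tool_pos: [0.5507, -0.2109, 0.0214]
force: [-4.8, 1.8, 13.5]
```

Contact. Releasing.

```bash
python3 -m crank '[{"linear":[0,0,0],"rot":[0,0,0],"hand":0},{"linear":[0,0,0],"rot":[0,0,0],"hand":0.2},{"linear":[0,0,0],"rot":[0,0,0],"hand":0.5},{"linear":[0,0,0],"rot":[0,0,0],"hand":0.7},{"linear":[0,0,0],"rot":[0,0,0],"hand":0.8},{"linear":[0,0,0],"rot":[0,0,0],"hand":0.8},{"linear":[0,0,0],"rot":[0,0,0],"hand":0.8},{"linear":[0,0,0.3],"rot":[0,0,0],"hand":1},{"linear":[0,0,0.5],"rot":[0,0,0],"hand":1},{"linear":[0,0,0.6],"rot":[0,0,0],"hand":1},{"linear":[0,0,0],"rot":[0,0,0],"hand":1}]'; python3 -c "
from h import *
rep(tgt=[.5656,.3005,.11])"
```

```text
clock: 30.1
tool_pos: [0.5504, -0.211, 0.1073]
orientation: [20.4, 89.9, 98.0]
force: [-0.7, 0.3, -1.3]
opening: 0.0874
t 30.1 p [ 0.5504 -0.211   0.1073] rot units [-0.01 -0.   -0.01] F [-0.7  0.3 -1.3] open 87.4 j [ -2.  19. -19.  -0. -52. -10.]
lin units [0.254 8.524 0.044]
```

```bash
python3 -m crank '[{"linear":[0.02,0.4,0.05],"rot":[0,0,0],"hand":1},{"linear":[0.02,0.5,0.05],"rot":[0,0,0],"hand":1},{"linear":[0.02,0.5,0],"rot":[0,0,0],"hand":1},{"linear":[0.02,0.5,0],"rot":[0,0,0],"hand":1},{"linear":[0.02,0.5,0],"rot":[0,0,0],"hand":1},{"linear":[0.02,0.5,0],"rot":[0,0,0],"hand":1},{"linear":[0.02,0.5,0],"rot":[0,0,0],"hand":1},{"linear":[0.02,0.5,0],"rot":[0,0,0],"hand":1},{"linear":[0.02,0.5,0],"rot":[0,0,0],"hand":1},{"linear":[0.02,0.5,0],"rot":[0,0,0],"hand":1},{"linear":[0.02,0.5,0],"rot":[0,0,0],"hand":1},{"linear":[0.02,0.5,0],"rot":[0,0,0],"hand":1},{"linear":[0.02,0.5,0],"rot":[0,0,0],"hand":1},{"linear":[0.02,0.5,0],"rot":[0,0,0],"hand":1},{"linear":[0,0.5,0],"rot":[0,0,0],"hand":1},{"linear":[0,0.5,0],"rot":[0,0,0],"hand":1},{"linear":[0,0.4,0],"rot":[0,0,0],"hand":1},{"linear":[0,0.2,0],"rot":[0,0,0],"hand":1},{"linear":[0,0,0],"rot":[0,0,0],"hand":1}]'
python3 - <<'E'
from h import *
from plant import eyes
s=eyes.snapshot("scene");cv2.imwrite("pics/s4.png",s["image"][:,:,::-1])
W=cloud(s)
for nm,c,z in (("hex",(.6091,-.0942),.046),("spur",(.58,-.1524),.044),("cup",(.5507,-.2107),.052)):
    m=(np.hypot(W[...,0]-c[0],W[...,1]-c[1])<.028)&(np.abs(W[...,2]-z)<.002)
    Q=W[m]*1000
    print(nm,m.sum(),cv2.minEnclosingCircle(Q[:,:2].astype(np.float32)))
rep(tgt=[.5656,.3005,.021])
E
```

```text
clock: 32.48
tool_pos: [0.5594, 0.3134, 0.1011]
orientation: [116.6, 89.2, -166.1]
force: [-0.5, 0.1, -0.3]
opening: 0.0877
hex 48 ((612.21044921875, -93.39781188964844), 8.86423110961914)
spur 71 ((581.5071411132812, -151.35638427734375), 11.748714447021484)
cup 55 ((550.72509765625, -211.7095489501953), 10.560917854309082)
t 32.52 p [0.5594 0.3129 0.1011] rot units [ 0.04 -0.17  0.04] F [-0.1 -0.9 -0.2] open 87.9 j [ 46.  24. -12.  -1. -55. -59.]
lin units [ 0.103 -0.206 -1.335]
```

View pics/s4.png

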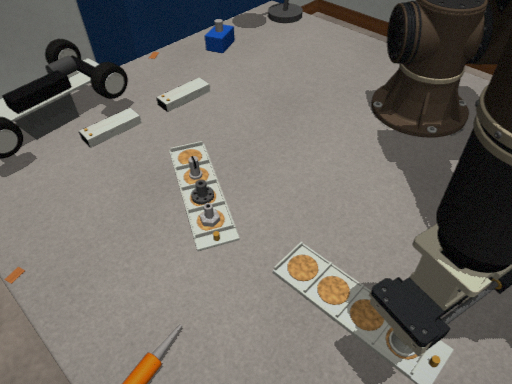

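The cup (195,170), spur and hex are all standing on their marks, and the diff at (404,342) is under the gripper. I'll correct the hover and descend.

```bash
python3 -m crank '[{"linear":[0.09,-0.2,0],"rot":[0.03,-0.17,0],"hand":1},{"linear":[0,0,-0.3],"rot":[0,0,0],"hand":1},{"linear":[0,0,-0.2],"rot":[0,0,0],"hand":1},{"linear":[0,0,0],"rot":[0,0,0],"hand":1},{"linear":[0,0,0],"rot":[0,0,0],"hand":1}]'; python3 -c "
from h import *
rep(tgt=[.5656,.3005,.021])"
```

```text
clock: 33.15
tool_pos: [0.5662, 0.2954, 0.0716]
orientation: [-83.2, 89.8, -6.1]
force: [-0.0, 0.5, 0.4]
opening: 0.088
t 33.15 p [0.5662 0.2954 0.0716] rot units [0.   0.04 0.08] F [-0.   0.5  0.4] open 88.0 j [ 45.  25. -15.   0. -50. -58.]
lin units [-0.01   0.086 -0.844]
```

```bash
python3 -m crank '[{"linear":[-0.01,0.085,-0.2],"rot":[0,0.03,0.07],"hand":1},{"linear":[0,0,-0.3],"rot":[0,0,0],"hand":1},{"linear":[0,0,-0.2],"rot":[0,0,0],"hand":1},{"linear":[0,0,0],"rot":[0,0,0],"hand":1},{"linear":[0,0,0],"rot":[0,0,0],"hand":1}]'; python3 -c "
from h import *
rep(tgt=[.5656,.3005,.021])"
```

```text
clock: 33.78
tool_pos: [0.5654, 0.301, 0.0265]
orientation: [-144.1, 90.0, -66.6]
force: [0.5, -0.8, 0.4]
opening: 0.0875
t 33.77 p [0.5654 0.301  0.0265] rot units [ 0.01  0.   -0.  ] F [ 0.5 -0.8  0.4] open 87.5 j [ 45.  28. -17.   0. -45. -58.]
lin units [ 0.003 -0.008 -0.091]
```

```bash
python3 -m crank '[{"linear":[0,-0.01,-0.08],"rot":[0,0,0],"hand":1},{"linear":[0,0,0],"rot":[0,0,0],"hand":0.6},{"linear":[0,0,0],"rot":[0,0,0],"hand":0},{"linear":[0,0,0],"rot":[0,0,0],"hand":0},{"linear":[0,0,0],"rot":[0,0,0],"hand":0},{"linear":[0,0,0],"rot":[0,0,0],"hand":0},{"linear":[0,0,0],"rot":[0,0,0],"hand":0},{"linear":[0,0,0],"rot":[0,0,0],"hand":0},{"linear":[0,0,0],"rot":[0,0,0],"hand":0}]';python3 -m crank '[{"linear":[0,0,0.3],"rot":[0,0,0],"hand":0},{"linear":[0,0,0.5],"rot":[0,0,0],"hand":0},{"linear":[0,0,0.6],"rot":[0,0,0],"hand":0},{"linear":[0,0,0],"rot":[0,0,0],"hand":0}]'; python3 -c "
from h import *
rep(tgt=[.5214,-.269,.11])"
```

```text
clock: 34.9
tool_pos: [0.5661, 0.3009, 0.0228]
orientation: [-53.1, 89.9, 24.4]
force: [0.7, -0.0, -1.3]
opening: 0.0368
clock: 35.4
tool_pos: [0.5658, 0.3005, 0.1121]
orientation: [-64.1, 89.9, 13.4]
force: [0.0, 0.3, -2.2]
opening: 0.0365
t 35.4 p [0.5658 0.3005 0.1121] rot units [-0.01  0.02 -0.  ] F [ 0.   0.3 -2.2] open 36.5 j [ 45.  22. -12.   0. -55. -58.]
lin units [-0.741 -9.492 -0.035]
```

```bash
python3 -m crank '[{"linear":[-0.02,-0.4,0.1],"rot":[0,0,0],"hand":0},{"linear":[-0.03,-0.5,0.05],"rot":[0,0,0],"hand":0},{"linear":[-0.03,-0.5,0],"rot":[0,0,0],"hand":0},{"linear":[-0.03,-0.5,0],"rot":[0,0,0],"hand":0},{"linear":[-0.03,-0.5,0],"rot":[0,0,0],"hand":0},{"linear":[-0.03,-0.5,0],"rot":[0,0,0],"hand":0},{"linear":[-0.03,-0.5,0],"rot":[0,0,0],"hand":0},{"linear":[-0.03,-0.5,0],"rot":[0,0,0],"hand":0},{"linear":[-0.03,-0.5,0],"rot":[0,0,0],"hand":0},{"linear":[-0.03,-0.5,0],"rot":[0,0,0],"hand":0},{"linear":[-0.03,-0.5,0],"rot":[0,0,0],"hand":0},{"linear":[-0.03,-0.5,0],"rot":[0,0,0],"hand":0},{"linear":[-0.03,-0.5,0],"rot":[0,0,0],"hand":0},{"linear":[-0.03,-0.5,0],"rot":[0,0,0],"hand":0},{"linear":[-0.03,-0.5,0],"rot":[0,0,0],"hand":0},{"linear":[-0.03,-0.5,0],"rot":[0,0,0],"hand":0},{"linear":[-0.03,-0.5,0],"rot":[0,0,0],"hand":0},{"linear":[-0.03,-0.5,0],"rot":[0,0,0],"hand":0},{"linear":[0,-0.3,0],"rot":[0,0,0],"hand":0},{"linear":[0,0,0],"rot":[0,0,0],"hand":0}]'; python3 -c "
from h import *
rep(tgt=[.5214,-.269,.0198])"
```

```text
clock: 37.9
tool_pos: [0.5047, -0.2962, 0.1157]
orientation: [107.6, 88.9, -175.9]
force: [0.1, -0.9, -2.1]
opening: 0.0368
t 37.9 p [ 0.5047 -0.2962  0.1157] rot units [ 0.02 -0.22  0.2 ] F [ 0.1 -0.9 -2.1] open 36.8 j [-11.  18. -19.   0. -54.  -3.]
lin units [ 0.278  0.453 -1.598]
```

```bash
python3 -m crank '[{"linear":[0.25,0.4,0],"rot":[0,-0.22,0.18],"hand":0},{"linear":[0,0,0],"rot":[0,0,0],"hand":0},{"linear":[0,0,-0.4],"rot":[0,0,0],"hand":0},{"linear":[0,0,-0.4],"rot":[0,0,0],"hand":0},{"linear":[0,0,0],"rot":[0,0,0],"hand":0},{"linear":[0,0,0],"rot":[0,0,0],"hand":0}]'; python3 -c "
from h import *
rep(tgt=[.5214,-.269,.0198])"
```

```text
clock: 38.65
tool_pos: [0.5176, -0.271, 0.0676]
orientation: [-177.6, 89.9, -100.2]
force: [0.0, 0.4, -1.2]
opening: 0.037
t 38.65 p [ 0.5176 -0.271   0.0676] rot units [ 0.01 -0.    0.01] F [ 0.   0.4 -1.2] open 37.0 j [ -8.  21. -22.   0. -47.  -4.]
lin units [ 0.064  0.034 -0.797]
```

```bash
python3 -m crank '[{"linear":[0.06,0.035,-0.2],"rot":[0,0,0],"hand":0},{"linear":[0,0,-0.25],"rot":[0,0,0],"hand":0},{"linear":[0,0,-0.15],"rot":[0,0,0],"hand":0},{"linear":[0,0,0],"rot":[0,0,0],"hand":0},{"linear":[0,0,0],"rot":[0,0,0],"hand":0}]'; python3 -c "
from h import *
rep(tgt=[.5214,-.269,.0198])"
```

```text
clock: 39.28
tool_pos: [0.522, -0.269, 0.0304]
orientation: [-126.6, 89.9, -49.1]
force: [-0.4, -0.1, -1.5]
opening: 0.0362
t 39.27 p [ 0.522  -0.269   0.0304] rot units [0.02 0.02 0.01] F [-0.4 -0.1 -1.5] open 36.2 j [ -8.  24. -24.   0. -42.  -5.]
lin units [-0.01  -0.001 -0.177]
```

```bash
python3 -m crank '[{"linear":[-0.01,0,-0.08],"rot":[0,0.02,0],"hand":0},{"linear":[0,0,-0.06],"rot":[0,0,0],"hand":0},{"linear":[0,0,0],"rot":[0,0,0],"hand":0}]'|grep -E "pos|force"; python3 -m crank '[{"linear":[0,0,-0.02],"rot":[0,0,0],"hand":0},{"linear":[0,0,0],"rot":[0,0,0],"hand":0}]'|grep -E "pos|force";python3 -m crank '[{"linear":[0,0,-0.02],"rot":[0,0,0],"hand":0}]'|grep -E "pos|force"
```

```text
tool_pos: [0.5218, -0.2691, 0.0221]
force: [-0.9, 0.1, -1.4]
tool_pos: [0.5219, -0.2691, 0.021]
force: [0.4, -0.1, -2.1]
tool_pos: [0.5221, -0.2692, 0.0199]
force: [-0.1, 0.5, -2.1]
```

```bash
python3 -m crank '[{"linear":[0,0,-0.015],"rot":[0,0,0],"hand":0}]'|grep -E "pos|force"; python3 -m crank '[{"linear":[0,0,-0.01],"rot":[0,0,0],"hand":0}]'|grep -E "pos|force"
```

```text
tool_pos: [0.522, -0.2692, 0.0197]
force: [-4.6, 2.7, 12.2]
tool_pos: [0.5221, -0.2693, 0.0198]
force: [-1.8, 0.5, 4.0]
```

Contact. I'll release, retract, and move off to the start side so the rack is in view.

```bash
python3 -m crank '[{"linear":[0,0,0],"rot":[0,0,0],"hand":0.1},{"linear":[0,0,0],"rot":[0,0,0],"hand":0.45},{"linear":[0,0,0],"rot":[0,0,0],"hand":0.6},{"linear":[0,0,0],"rot":[0,0,0],"hand":0.8},{"linear":[0,0,0],"rot":[0,0,0],"hand":0.9},{"linear":[0,0,0],"rot":[0,0,0],"hand":0.9},{"linear":[0,0,0],"rot":[0,0,0],"hand":0.9},{"linear":[0,0,0.3],"rot":[0,0,0],"hand":1},{"linear":[0,0,0.5],"rot":[0,0,0],"hand":1},{"linear":[0,0,0.6],"rot":[0,0,0],"hand":1},{"linear":[0,0,0.6],"rot":[0,0,0],"hand":1},{"linear":[0,0.5,0],"rot":[0,0,0],"hand":1},{"linear":[0,0.5,0],"rot":[0,0,0],"hand":1},{"linear":[0,0.5,0],"rot":[0,0,0],"hand":1},{"linear":[0,0.5,0],"rot":[0,0,0],"hand":1},{"linear":[0,0.5,0],"rot":[0,0,0],"hand":1},{"linear":[0,0.5,0],"rot":[0,0,0],"hand":1},{"linear":[0,0.5,0],"rot":[0,0,0],"hand":1},{"linear":[0,0.5,0],"rot":[0,0,0],"hand":1},{"linear":[0,0.4,0],"rot":[0,0,0],"hand":1}]'
python3 -m crank '[{"linear":[0,0.5,0],"rot":[0,0,0],"hand":1},{"linear":[0,0.5,0],"rot":[0,0,0],"hand":1},{"linear":[0,0.4,0],"rot":[0,0,0],"hand":1},{"linear":[0,0,0],"rot":[0,0,0],"hand":1},{"linear":[0,0,0],"rot":[0,0,0],"hand":1}]'
python3 - <<'E'
from h import *
from plant import eyes
for n in ("top","scene"):
    s=eyes.snapshot(n);cv2.imwrite(f"pics/{n}5.png",s["image"][:,:,::-1]);W=cloud(s)
    for nm,c,z in (("hex",(.6091,-.0942),.046),("spur",(.58,-.1524),.044),("cup",(.5507,-.2107),.052),("diff",(.5214,-.269),.046)):
        m=(np.hypot(W[...,0]-c[0],W[...,1]-c[1])<.028)&(np.abs(W[...,2]-z)<.002)
        Q=W[m]*1000
        if m.sum()>3:print(n,nm,np.array(c)*1000,m.sum(),Q[:,2].mean().round(1),cv2.minEnclosingCircle(Q[:,:2].astype(np.float32)))
rep()
E
```

```text
clock: 42.78
tool_pos: [0.5209, 0.0014, 0.1443]
orientation: [-102.8, 89.8, -25.5]
force: [0.2, 0.2, 0.5]
opening: 0.0877
clock: 43.4
tool_pos: [0.5204, 0.0893, 0.1446]
orientation: [-95.3, 89.7, -17.8]
force: [-0.6, -0.3, 0.3]
opening: 0.0873
top hex [609.1 -94.2] 35 46.3 ((608.3737182617188, -95.24313354492188), 7.984809398651123)
top spur [ 580.  -152.4] 51 43.7 ((579.2622680664062, -153.0845184326172), 10.781810760498047)
top cup [ 550.7 -210.7] 40 51.9 ((549.60400390625, -211.75267028808594), 9.783945083618164)
top diff [ 521.4 -269. ] 152 46.0 ((520.5185546875, -270.2588806152344), 18.861068725585938)
scene hex [609.1 -94.2] 45 46.5 ((610.8656616210938, -94.4052963256836), 9.012009620666504)
scene spur [ 580.  -152.4] 70 44.4 ((580.2427368164062, -152.15635681152344), 12.091285705566406)
scene cup [ 550.7 -210.7] 55 52.4 ((550.132080078125, -210.91824340820312), 11.04688835144043)
scene diff [ 521.4 -269. ] 134 46.6 ((522.0122680664062, -268.721923828125), 19.881345748901367)
t 43.5 p [0.5205 0.089  0.1447] rot units [0.02 0.05 0.02] F [-0.1 -0.7  0.2] open 87.9 j [ 31.  11. -25.   0. -55. -44.]
```

View pics/top5.png

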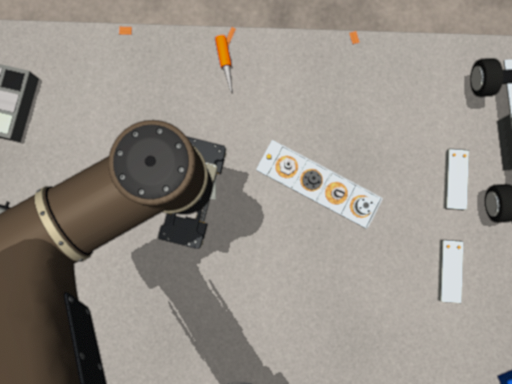

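View pics/scene5.png

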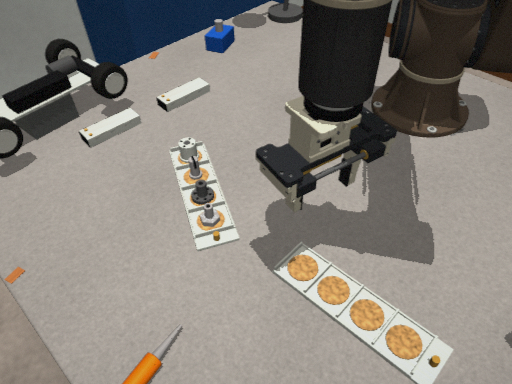

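Both views show hex (287,167), spur (311,180), cup (336,193) and diff (362,206) standing in order from the build post. The strip rack is empty and the arm is clear of everything.

```bash
python3 -c "
from plant import ticket
print(ticket.close_job())"
```

```text
the job is handed in; nothing more can be done
None
```

All four parts now stand in the build rack in reverse order. Starting at its brass post they are hex hub, spur gear, drive cup and differential case. Each one was lowered until the wrist force showed contact, then released. I handed the job in at about 43.5 s.

**Last checks:** depth readings from the top and scene cameras put every part within about 2 mm of its pocket centre. The tops were at the heights expected for upright parts. The strip-down rack was empty and the arm was clear of everything.

**Disagreement:** the two cameras differed from each other by up to about 2.5 mm, which fits the stated 2 mm calibration error. No check failed. The highest wrist force I read was about 28 N, when pressing down to confirm contact.

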